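# Show the green flag to the slot-sensor tester

## Task

On the sensor tester, first press the open blue guard down at its orange patch until the catch snaps and holds it shut on its own. Then take the green flag from the plywood rack and lower its blade upright through the narrow white-edged slot in the guard until the blade's white band is level with the guard's top, and finish holding it there in the gripper, still, not let go. Leave the other flags and the loose things on the table as they are.

Things in the scene. Friction and masses are not known exactly. Their poses are not given: they have to be found in the camera images.
- guard (a joint): opening angle of the tester's blue hinged guard, rad: 0 shut; starts at 0.4 to 0.7. Spring and friction keep it half open and lift it back to 0.2 to 0.3 if not caught. Its tongue meets the spring catch at about 0.07; some 6 to 8 N down on the orange patch snaps it past, and it then stays below 0.02. Rigid stop at 0.
- thumb (a point): centre of the orange patch (26 x 44 mm) on the guard's top face near its front edge; press here, straight down. It moves with the guard; with the guard shut it is 98 mm above the table and 63 mm in front (local -x) of the slot.
- slot (a point): centre of the white-edged slot, at the guard's top face; moves with the guard; 98 mm above the table and z up when shut. Slot 8 mm (local x) x 32 mm (local y), through the 8 mm thick guard. Box below it empty for 84 mm under the guard, but for two prongs 11 mm either side of the slot's middle (along x), tops 42 mm under the guard's top.
- tester: white tester box 160 (x) x 140 (y) x 90 mm high, fixed, origin at the centre of its underside. The guard (170 x 140 x 8 mm) lies on top, hinged along the far (+x) edge, 85 mm from the slot and 148 mm from the orange patch, 8 mm below the guard's top face.
- flag_grip (a point): centre of the green flag's handle: a block 14 (local x) x 42 (local y) x 48 mm high; flag upright, z up. Below the handle hangs a blade 6 (x) x 30 (y) x 70 mm long with rounded lower end (radius 3), which is 94 mm below this point. Same after half a turn. 30 to 65 g. Starts in any of the rack's three slots.
- flag_band (a point): centre of the white band (16 mm high) round the green flag's blade, 60 mm below the centre of the handle and 34 mm above the blade's lower end; same axes as the flag.
- orange_flag_grip (a point): centre of the orange flag's handle: a block 14 (local x) x 42 (local y) x 48 mm high; flag upright, z up. Below the handle hangs a blade 6 (x) x 30 (y) x 70 mm long with rounded lower end (radius 3), which is 94 mm below this point. Same after half a turn. 30 to 65 g. Leave it in the rack.
- grey_flag_grip (a point): centre of the grey flag's handle: a block 14 (local x) x 42 (local y) x 48 mm high; flag upright, z up. Below the handle hangs a blade 6 (x) x 30 (y) x 70 mm long with rounded lower end (radius 3), which is 94 mm below this point. Same after half a turn. 30 to 65 g. Leave it in the rack.
- flag: the whole green flag, origin at the lower end of its blade, z up.
- rack: plywood stand, 70 (x) x 190 (y) x 80 mm high, fixed, origin at the centre of its underside. A 10 mm top plate with three slots 10 x 34 mm in a row along local y, 60 mm apart, in which the flags hang with their handles above the plate; handle tops 128 mm above the table; lift straight up over 75 mm to leave the slot, over 125 mm to carry the blade across the other handles.
- glue: small white bottle with red cap, 36 mm across, 85 mm high, origin under its centre. Leave alone.
- screwdriver: screwdriver with red handle, lying. Leave alone.
- wheel: green printed toothed wheel, 84 mm across, 28 mm high, lying flat, origin under its centre. Leave alone.
- servo: black servo motor, 23 x 54 x 44 mm high, origin under its centre. Leave alone.
- tape: roll of yellow tape, 90 mm across, 20 mm high, lying flat. Leave alone.
Things that resemble listed ones, but are neither listed nor needed, are in the scene too. Of the things that look like the rack, the smallest one is meant.

How it is judged:
On the way, in this order (a step that is already met when the one before it is completed fails the run):
1. the guard is shut, held by its catch alone, with the robot off it (value of joint guard below 0.03 rad and contact force between each of the fingers, the arm and guard below 0.2 N), for 0.3 s.
2. the green flag is lifted out of the rack (distance of flag_grip from where it was at the start of the episode above 0.05 m and contact force between the fingers and flag above 1 N and contact force between flag and rack below 0.1 N), for 0.2 s.
At the end, for the whole second after the job is handed in: Guard shut in its catch (under 0.03 rad); green blade upright (0.12 rad) in the slot, mid-band within 8 mm of the guard top's height and 4 mm of the slot's centre sideways, still, held by the fingers (over 1 N); all other loose things within 30 mm of their starts (value of joint guard below 0.03 rad and z of flag_band in the frame of slot between -0.008 and 0.008 m and x of flag_band in the frame of slot between -0.004 and 0.004 m and y of flag_band in the frame of slot between -0.004 and 0.004 m and angle between flag_grip's own z axis and vertical below 0.12 rad and angle between the x axis of flag_grip and the x axis of slot, either way round below 0.12 rad and contact force between the fingers and flag above 1 N and linear speed of flag below 0.02 m/s and distance of each of orange_flag_grip, grey_flag_grip, glue, screwdriver, wheel, servo, tape from where it was at the start of the episode below 0.03 m); the arm keeps its last pose, push and grip.
It fails at once if another flag was disturbed (moved over 30 mm) (distance of any of orange_flag_grip, grey_flag_grip from where it was at the start of the episode above 0.03 m).
It fails at once if a loose bystander was disturbed (moved over 30 mm) (distance of any of glue, screwdriver, wheel, servo, tape from where it was at the start of the episode above 0.03 m).
It also fails if it takes over 61 s, if anything falls off the work surface, if the arm or the gripper's body presses on something with over 40 N, if the wrist force passes 120 N, or if a joint passes its speed limit or range.

## Robot

A 7-joint arm with a two-finger parallel gripper is mounted at the origin on the work surface. World frame = base frame: x ahead of the robot, y to its left, z up, the work surface at z = 0. Lengths are in m, angles in rad, forces in N, time in s.
With the tool pointing down it reaches from about 0.4 to 0.85 m from the base axis. Payload 10.4 kg.
Tool frame: the origin (TCP) lies on the front face of the gripper's body, between the roots of the fingers; the fingertips stand 70 mm ahead of it and the grasp point (between the pads) lies 51 mm ahead of it (grasp_offset is the distance from the TCP to the grasp point, in m); z points along the fingers, y is the direction in which the jaws open and shut (so a half turn about z gives the same grasp; the last joint's range is limited). The gripper opens to 87 mm and grips with 3 to 60 N. Pads are 19 mm wide; open, the fingers measure 117 mm over their backs; the gripper's body (75 mm by 190 mm) begins 51 mm behind the grasp point.
Start: joints at [1.295, 0.332, -0.065, 1.46, 0.022, 1.35, -0.088], TCP at [0.156, -0.605, 0.292] pointing down, gripper open.
Joint ranges: [-2.6, 2.6], [-0.5, 2.12], [-1.47, 1.34], [0.16, 2.42], [-1.27, 4.41], [0.06, 2.06], [-2.6, 2.6]. Speed limits (rad/s): [2.22, 2.22, 2.79, 2.79, 3.14, 3.14, 3.14].

## Interface

Orientations are given as a unit quaternion [x, y, z, w].
In Python, from bench import * gives the robot as it stands. The module is installed in compiled form; this text tells all that it offers.
- The arm moves only by the tool arm_command, never from a script. Its argument "commands" is a list of rows, each a list of 3 entries, a list of its own where there are three numbers: the opening in per cent of the stroke, from 0 (shut) to 100 (fully open), then the shift along the tool's x, y, z in m, then the turn, a rotation vector about the tool's x, y, z in rad. A call has exactly 10 rows; each row is the pose to reach, as a shift and turn from the pose commanded when the call began, along the tool's axes at that moment; what a row does not reach only later rows make up. A row lasts 1/12 s, in which the tool goes at most 41.7 mm and 7.16 degrees, less where a joint would pass 70% of its speed; a pose out of reach is approached as far as the arm can. A call with a gripper value outside its range is refused whole. The fingers move at their own pace and stop on an object; "squeeze" is the grip in N (left out, the last holds). Time passes only in rows, so rows that repeat a pose let the fingers close, or fill a call up. It gives the time, the measured TCP pose, the force and the opening at its end, in the units of the state.
- read_state(): the state, without advancing time (a new reading comes with each control period).
- camera(name): name is "scene" or "top" or "wrist"; returns a dict with "pixels" (480x640x3 uint8, red, green, blue), "fx", "fy", "cx", "cy" (pixels), "rvec" (rotation vector, rad) and "tvec" (3), from world to camera coordinates, as OpenCV has them; the wrist camera has in their place "mount" (4x4, takes a point from camera to tool coordinates, whose origin is the TCP and whose axes are the flange's). Camera axes: x right, y down, z forward; pixel columns grow to the right and rows downward; lengths in m; the calibration is good to about 2 mm. A picture is of the moment at which its call begins: read the wrist's pose just before it. There is no depth.
- close_job(): hands the job in, once; it reports no verdict.
The state is a dict: "time": time; "joint_positions": joint angles; "joint_vel": joint speeds; "joint_torque": joint torques, N m; "ee_pos": TCP position; "eef_rot": TCP orientation; "ft_force": force on the tool from outside, world axes, zero at the start; "torque": the same for the moment, N m; "width": finger opening in m.
Only numpy, scipy, OpenCV 4.12 (cv2) and the standard library are available. Lean on these libraries where they do the work, as an engineer would, in place of code of your own. Each camera call takes 0.05 s, during which the arm holds its last target.

## Working session

There is one attempt and no reset: what is moved stays moved. The work goes in short steps, Python scripts to look and compute and a tool call to move; the robot and the scene stay as the last step left them, time stands still between calls to the robot, and variables do not carry over. Pictures are saved under pics/ and viewed, and the job is handed in when it is done.

Besides the shell and the picture viewer there is one more tool, called after "Call:" as name(argument=value, ...), one argument or row to a line, values as JSON. arm_command: Moves the arm, as the interface text tells. Its arguments: {"type":"object","properties":{"commands":{"type":"array","items":{"type":"array"}},"squeeze":{"type":"number"}},"required":["commands"]}

```bash
mkdir -p pics && python3 - <<'E'
from bench import *
import cv2
s=read_state()
for k,v in s.items(): print(k,v)
for n in ["scene","top","wrist"]:
    c=camera(n); cv2.imwrite(f"pics/{n}0.png",c["pixels"][:,:,::-1])
    print(n,{k:v for k,v in c.items() if k!="pixels"})
E
```

```text
time 0.0
joint_positions [ 1.29543919  0.33285093 -0.06470643  1.46093494  0.02159315  1.34990257
 -0.0885259 ]
joint_vel [ 1.94017972e-03 -4.93515031e-06  2.85218368e-04  1.61517619e-03
  1.02491203e-03 -1.02004965e-03 -1.07951762e-03]
joint_torque [-1.21675974e-03 -6.23253679e+01  2.41070084e-02 -3.89884830e+01
 -6.15785806e-02  3.99017881e-02  1.38790333e-04]
ee_pos [ 0.15622846 -0.60486127  0.29147001]
eef_rot [ 9.92024639e-01  1.26042156e-01 -1.16357733e-04 -6.90539443e-04]
ft_force [ 0.28669485 -0.62999472  0.67515316]
torque [-0.06214173  0.00765912 -0.00396757]
width 0.08726820154999387
scene {'fx': 462.3263930180632, 'fy': 462.3263930180632, 'cx': 324.7898406614164, 'cy': 247.05921513636181, 'rvec': array([ 2.02314563,  1.11887926, -0.51935205]), 'tvec': array([-0.26116445, -0.23253738,  1.4697313 ])}
top {'fx': 521.3791372285302, 'fy': 521.3791372285302, 'cx': 326.8425000337313, 'cy': 239.97945335367288, 'rvec': array([ 2.10766746, -2.16051348,  0.1720992 ]), 'tvec': array([1.07524257e-03, 5.66438716e-01, 1.45585510e+00])}
wrist {'fx': 412.2043837666841, 'fy': 412.2043837666841, 'cx': 321.7814821006961, 'cy': 236.05752440751982, 'mount': array([[-8.25071206e-04, -9.56592315e-01, -2.91428315e-01,
         7.92933777e-02],
       [ 9.99999318e-01, -5.48432366e-04, -1.03093777e-03,
        -2.20456703e-04],
       [ 8.26358428e-04, -2.91428967e-01,  9.56592115e-01,
        -9.31701845e-02],
       [ 0.00000000e+00,  0.00000000e+00,  0.00000000e+00,
         1.00000000e+00]])}
```

View pics/scene0.png

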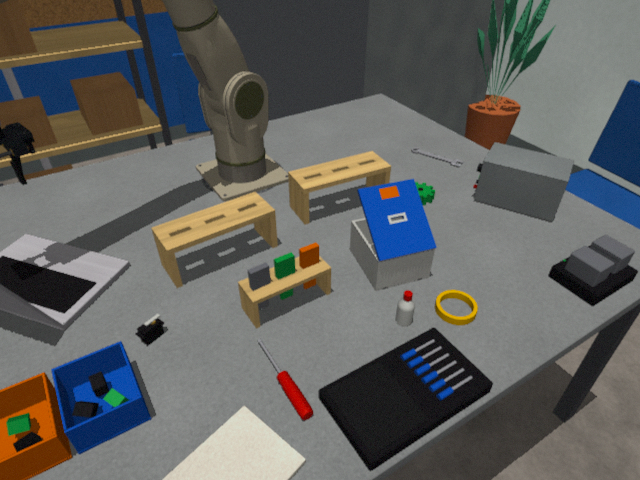

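View pics/top0.png

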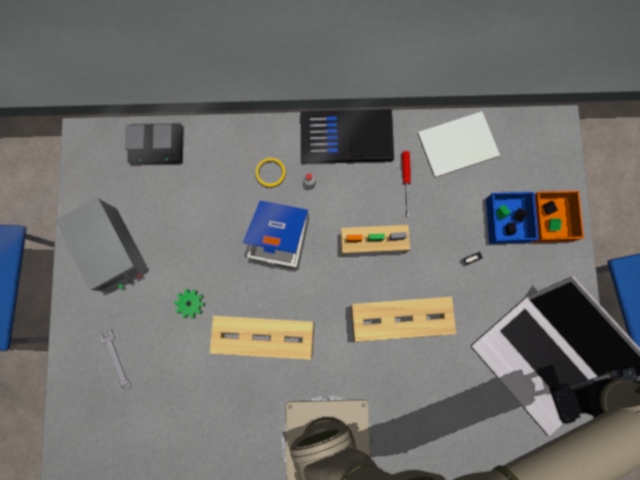

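View pics/wrist0.png

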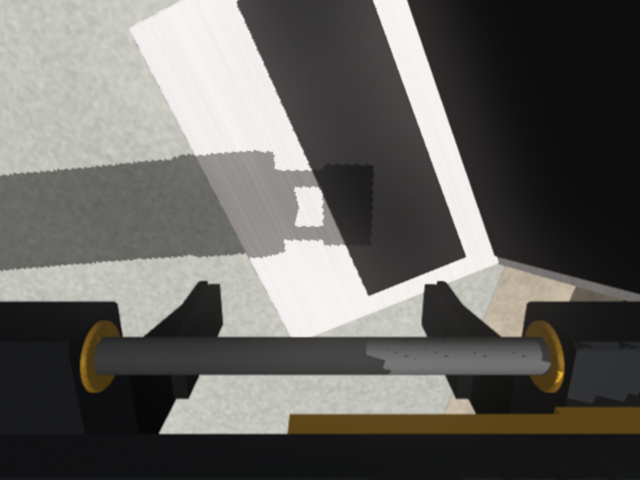

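The target rack is the small one holding the flags, at top (375,240). The two larger, empty racks are at top (262,338) and (403,319). The green flag is the middle handle, at top (376,237). Other green things are the wheel at (189,304) and bin bits at (504,213) and (555,225), and none of those is a flag. The tester is at top (277,235), with its orange patch at (272,241) on the robot side. I'll check this in close crops.

```bash
cat > h.py <<'E'
import numpy as np, cv2
from scipy.spatial.transform import Rotation as R
def cam(name):
    from bench import camera, read_state
    s=read_state(); c=camera(name)
    K=np.array([[c["fx"],0,c["cx"]],[0,c["fy"],c["cy"]],[0,0,1]])
    if name=="wrist":
        T=np.eye(4);T[:3,:3]=R.from_quat(s["eef_rot"]).as_matrix();T[:3,3]=s["ee_pos"]
        W=T@c["mount"]; Rcw=W[:3,:3]; o=W[:3,3]
    else:
        Rw=R.from_rotvec(c["rvec"]).as_matrix(); Rcw=Rw.T; o=-Rw.T@c["tvec"]
    return dict(img=c["pixels"],K=K,R=Rcw,o=o,s=s)
def ray(c,p):
    d=c["R"]@np.linalg.solve(c["K"],[p[0],p[1],1.]); return d/np.linalg.norm(d)
def plane(c,p,z):
    d=ray(c,p); return c["o"]+d*(z-c["o"][2])/d[2]
def tri(c1,p1,c2,p2):
    d1,d2=ray(c1,p1),ray(c2,p2)
    A=np.c_[d1,-d2]; t=np.linalg.lstsq(A,c2["o"]-c1["o"],rcond=None)[0]
    a=c1["o"]+d1*t[0];b=c2["o"]+d2*t[1]; return (a+b)/2,np.linalg.norm(a-b)
def proj(c,P):
    q=c["K"]@(c["R"].T@(np.asarray(P)-c["o"])); return q[:2]/q[2]
def hsv(c): return cv2.cvtColor(c["img"],cv2.COLOR_RGB2HSV)
def blobs(c,lo,hi,box,amin=10):
    m=cv2.inRange(hsv(c),np.array(lo),np.array(hi)); k=np.zeros_like(m);x0,y0,x1,y1=box;k[y0:y1,x0:x1]=m[y0:y1,x0:x1]
    n,l,st,ce=cv2.connectedComponentsWithStats(k)
    return [(st[i,4],ce[i].round(2),cv2.minAreaRect(np.argwhere(l==i)[:,::-1].astype(np.float32))) for i in range(1,n) if st[i,4]>=amin],k
def crop(c,box,f,name):
    x0,y0,x1,y1=box
    cv2.imwrite(name,cv2.resize(c["img"][y0:y1,x0:x1,::-1],None,fx=f,fy=f,interpolation=cv2.INTER_CUBIC))
E
python3 - <<'E'
from h import *
t=cam("top");s=cam("scene")
crop(t,(230,190,420,280),4,"pics/tc.png")
crop(s,(230,160,440,330),3.5,"pics/sc.png")
for nm,c,b in (("top",t,(230,190,420,280)),("scene",s,(230,160,410,330))):
  for cn,lo,hi in (("orange",(3,180,120),(14,255,255)),("green",(50,120,40),(80,255,255)),("blue",(105,150,60),(125,255,255))):
    for x in blobs(c,lo,hi,b,15)[0]: print(nm,cn,x)
E
```

```text
top orange (np.int32(22), array([354.32, 235.91]), ((354.0, 237.0), (4.0, 14.0), 90.0))
top orange (np.int32(75), array([271.08, 240.2 ]), ((271.04052734375, 240.2567596435547), (14.302711486816406, 5.096368789672852), 9.462322235107422))
top green (np.int32(92), array([375.83, 236.65]), ((376.0, 237.0), (6.0, 14.0), 90.0))
top blue (np.int32(266), array([258.84, 214.51]), ((255.31349182128906, 217.31893920898438), (10.881176948547363, 39.99567413330078), 36.02737808227539))
top blue (np.int32(1273), array([284.51, 229.76]), ((279.2231750488281, 228.43124389648438), (43.10822296142578, 51.37236404418945), 16.557071685791016))
scene orange (np.int32(164), array([388.65, 192.14]), ((388.7308044433594, 192.1538543701172), (9.60969066619873, 17.062103271484375), 78.69007110595703))
scene orange (np.int32(87), array([308.8 , 247.36]), ((308.89691162109375, 247.23194885253906), (4.6667280197143555, 18.595115661621094), 68.96248626708984))
scene green (np.int32(408), array([284.34, 265.28]), ((284.4500427246094, 265.3500061035156), (20.554805755615234, 22.76839828491211), 71.56504821777344))
scene green (np.int32(80), array([286.19, 294.  ]), ((286.5, 294.0), (5.81377649307251, 14.310833930969238), 63.43495178222656))
scene blue (np.int32(2725), array([387.35, 219.51]), ((389.4705810546875, 220.61764526367188), (74.6653060913086, 52.47749710083008), 80.07376098632812))
```

View pics/tc.png

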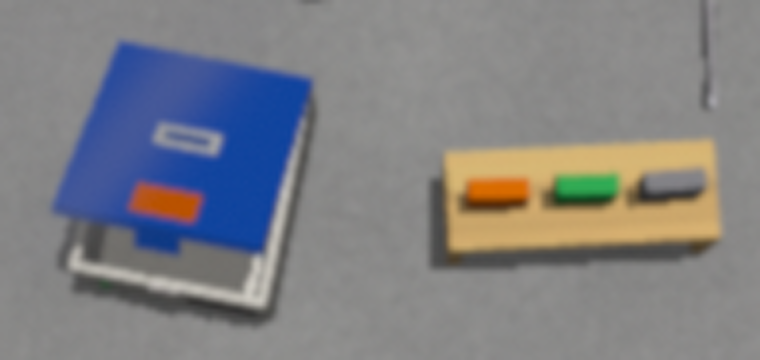

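View pics/sc.png

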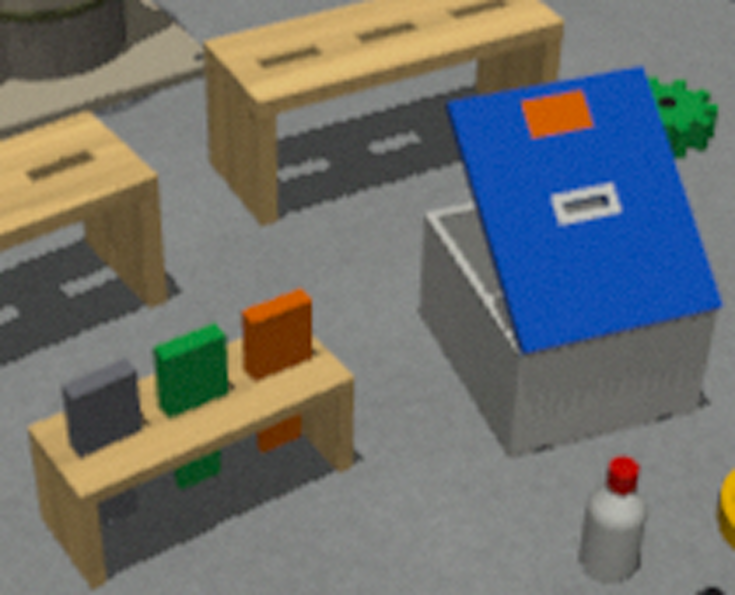

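```bash
python3 - <<'E'
from h import *
t=cam("top");s=cam("scene")
tc=lambda u,v:((u+.5)/4-.5+230,(v+.5)/4-.5+190)
sc=lambda u,v:((u+.5)/3.5-.5+230,(v+.5)/3.5-.5+160)
P={}
for n,a,b in (("patch",tc(165,202),sc(558,113)),("slot",tc(188,139),sc(586,204)),("hingeL",tc(120,42),sc(720,304)),("hingeR",tc(312,80),sc(524,351)),("frontL",tc(53,212),sc(643,70)),("frontR",tc(265,250),sc(449,101))):
    p,e=tri(t,a,s,b);P[n]=p;print(n,p.round(4),"gap",round(e,4))
a=(P["hingeL"]-P["hingeR"]);b=(P["frontL"]-P["frontR"]);print("widths",np.linalg.norm(a),np.linalg.norm(b))
for v in(a,b): print("yaw",np.arctan2(-v[0],v[1]))
f=(P["frontL"]+P["frontR"]-P["hingeL"]-P["hingeR"])/2;print("len",np.linalg.norm(f),"theta",np.arcsin(f[2]/np.linalg.norm(f)),"yaw",np.arctan2(-f[1],-f[0]))
# rack & flags tops, z .128
for n,u in (("orange",(498,191)),("green",(587,187)),("grey",(674,182.5))):
    print(n,plane(t,tc(*u),.128).round(4))
for u in ((447,153),(712,141),(451,248),(718,237)): print("rack",plane(t,tc(*u),.08).round(4))
for n,q in (("orange",(275,310)),("green",(190,341)),("grey",(100,379))): print(n,"scene",plane(s,sc(*q),.128).round(4))
E
```

```text
patch [0.547  0.1336 0.1852] gap 0.0011
slot [0.5962 0.122  0.1469] gap 0.0012
hingeL [0.6767 0.1739 0.0976] gap 0.0005
hingeR [0.6461 0.0392 0.0966] gap 0.0006
frontL [0.5421 0.207  0.1916] gap 0.0041
frontR [0.5126 0.0689 0.197 ] gap 0.0034
widths 0.13821637339420298 0.14124006665165031
yaw -0.2235875197803685
yaw -0.2107691804286112
len 0.16853244696679842 theta 0.6148352120344313 yaw -0.23010548269504702
orange [ 0.5581 -0.0876  0.128 ]
green [ 0.5594 -0.1482  0.128 ]
grey [ 0.561  -0.2076  0.128 ]
rack [ 0.5944 -0.0549  0.08  ]
rack [ 0.5983 -0.2424  0.08  ]
rack [ 0.5265 -0.0558  0.08  ]
rack [ 0.5296 -0.2432  0.08  ]
orange scene [ 0.5634 -0.0905  0.128 ]
green scene [ 0.5617 -0.1483  0.128 ]
grey scene [ 0.5641 -0.2085  0.128 ]
```

```bash
cat >> h.py <<'E'
def goal(p,yaw,frm=None):
    from bench import read_state
    s=read_state(); Rt=R.from_quat(s["eef_rot"]); p0=s["ee_pos"]
    if frm is not None: p0,Rt=np.array(frm[0]),R.from_euler('z',frm[1])*R.from_quat([1,0,0,0])
    G=R.from_euler('z',yaw)*R.from_quat([1,0,0,0])
    print("shift",Rt.inv().apply(np.array(p)-p0).round(4),"turn",(Rt.inv()*G).as_rotvec().round(4))
E
python3 - <<'E'
from h import *
goal([.48,-.33,.31],-.0)
goal([.543,.1335,.29],-.224,([.48,-.33,.31],0))
E
```

```text
shift [ 0.3822 -0.1854 -0.0179] turn [-2.000e-04  0.000e+00  2.528e-01]
shift [ 0.063  -0.4635  0.02  ] turn [0.    0.    0.224]
```

Call:
arm_command(
  commands=[
    [0,[0.038,-0.018,-0.018],[0,0,0.025]],
    [0,[0.076,-0.037,-0.018],[0,0,0.05]],
    [0,[0.114,-0.056,-0.018],[0,0,0.075]],
    [0,[0.153,-0.074,-0.018],[0,0,0.1]],
    [0,[0.191,-0.093,-0.018],[0,0,0.125]],
    [0,[0.229,-0.111,-0.018],[0,0,0.15]],
    [0,[0.267,-0.13,-0.018],[0,0,0.175]],
    [0,[0.306,-0.148,-0.018],[0,0,0.2]],
    [0,[0.344,-0.167,-0.018],[0,0,0.225]],
    [0,[0.382,-0.185,-0.018],[0,0,0.253]],
  ],
)

```text
time: 1.18
ee_pos: [0.4725, -0.3361, 0.3106]
eef_rot: [1.0, -0.001, 0.0, 0.0]
ft_force: [1.1, -0.8, 0.1]
width: 0.0284
```

```bash
python3 - <<'E'
from h import *
from bench import read_state
s=read_state();print(s["time"],s["ee_pos"],s["eef_rot"],s["width"],s["joint_positions"].round(2))
goal([.543,.1335,.29],-.224)
E
```

```text
1.1833 [ 0.47254948 -0.33609686  0.31056679] [ 9.99999622e-01 -8.11448842e-04  1.97850922e-04  2.42978980e-04] 0.028394483811796902 [ 0.79  0.24 -0.3   1.55  0.07  1.37 -1.09]
shift [ 0.0697 -0.4697  0.0204] turn [ 0.0004 -0.0004  0.2224]
```

Call:
arm_command(
  commands=[
    [0,[0.005,-0.038,0.0],[0,0,0.02]],
    [0,[0.01,-0.077,0.0],[0,0,0.04]],
    [0,[0.016,-0.116,0.0],[0,0,0.07]],
    [0,[0.021,-0.154,0.0],[0,0,0.09]],
    [0,[0.026,-0.193,0.0],[0,0,0.11]],
    [0,[0.032,-0.232,0.0],[0,0,0.13]],
    [0,[0.037,-0.27,0],[0,0,0.15]],
    [0,[0.042,-0.309,0],[0,0,0.18]],
    [0,[0.047,-0.348,0],[0,0,0.2]],
    [0,[0.053,-0.386,0.0],[0,0,0.224]],
  ],
)

```text
time: 2.02
ee_pos: [0.5242, 0.0503, 0.3106]
eef_rot: [0.994, -0.112, 0.0, 0.0]
ft_force: [0.7, -0.1, -0.5]
width: 0.0007
```

```bash
python3 - <<'E'
from h import *
w=cam("wrist");cv2.imwrite("pics/w1.png",w["img"][:,:,::-1])
goal([.543,.1335,.29],-.224)
print(w["s"]["ee_pos"],w["s"]["width"])
E
```

```text
shift [ 0.0022 -0.0768  0.0211] turn [-0.0038 -0.0006  0.0054]
[0.52419589 0.05033546 0.31061193] 0.0007147506433843191
```

View pics/w1.png

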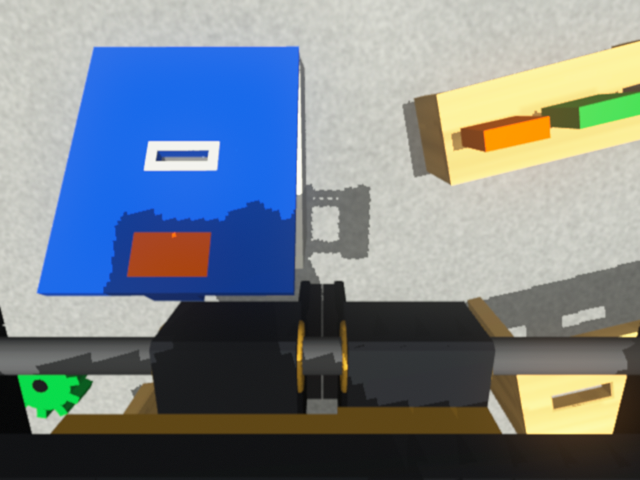

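```bash
python3 - <<'E'
from h import *
w=cam("wrist")
print(plane(w,(169,254.5),.186),plane(w,(181,156),.1465), w["s"]["ee_pos"])
print([plane(w,p,.0968).round(4) for p in ((94,47),(299,47))])
H=np.array([.6569,.1076]);x=np.array([np.cos(.224),-np.sin(.224)])
for th in (.615,.55,.45,.35,.25,.15,.07,.03,0):
    l=-.148*np.cos(th)+.008*np.sin(th);z=.09+.148*np.sin(th)+.008*np.cos(th)
    print(th,(H+l*x).round(4),round(z,4),"local",round(l+.1164,4))
goal([.543,.1335,.27],-.224)
E
```

```text
[0.54488813 0.14270336 0.186     ] [0.59443122 0.13300466 0.1465    ] [0.5242134  0.05894155 0.31078564]
[array([0.6764, 0.1858, 0.0968]), array([0.6457, 0.0487, 0.0968])]
0.615 [0.5435 0.1334] 0.1819 local 0.0001
0.55 [0.538  0.1347] 0.1742 local -0.0056
0.45 [0.5304 0.1364] 0.1616 local -0.0134
0.35 [0.524  0.1379] 0.1483 local -0.0199
0.25 [0.519 0.139] 0.1344 local -0.025
0.15 [0.5154 0.1398] 0.12 local -0.0287
0.07 [0.5135 0.1403] 0.1083 local -0.0307
0.03 [0.5129 0.1404] 0.1024 local -0.0313
0 [0.5126 0.1405] 0.098 local -0.0316
shift [ 0.0017 -0.08    0.0409] turn [-0.0028 -0.0003  0.0083]
```

Call:
arm_command(
  commands=[
    [0,[0.0,-0.015,0.005],[0,0,0.0]],
    [0,[0.001,-0.03,0.01],[0,0,0]],
    [0,[0.001,-0.045,0.015],[0,0,0]],
    [0,[0.001,-0.055,0.02],[0,0,0]],
    [0,[0.001,-0.065,0.025],[0,0,0]],
    [0,[0.001,-0.075,0.03],[0,0,0]],
    [0,[0.001,-0.078,0.035],[0,0,0]],
    [0,[0.001,-0.078,0.035],[0,0,0]],
    [0,[0.001,-0.078,0.035],[0,0,0]],
    [0,[0.001,-0.078,0.035],[0,0,0]],
  ],
)

```text
time: 2.95
ee_pos: [0.5429, 0.1234, 0.2754]
eef_rot: [0.994, -0.112, 0.0, 0.0]
ft_force: [0.7, 0.2, 1.0]
width: 0.0005
```

```bash
python3 - <<'E'
from h import *
w=cam("wrist");cv2.imwrite("pics/w2.png",w["img"][:,:,::-1])
print(w["s"])
goal([.543,.1335,.255],-.224)
E
```

```text
{'time': 2.95, 'joint_positions': array([ 0.23534764,  0.25087575, -0.62949028,  1.64174   ,  0.15281927,
        1.29855895, -2.2163975 ]), 'joint_vel': array([ 0.00402457, -0.00460176, -0.00120923, -0.00164305, -0.00104986,
       -0.00021606, -0.00196017]), 'joint_torque': array([-4.22399137e-01, -4.93899536e+01, -5.50592378e+00, -3.79273510e+01,
        1.10633980e-02, -9.51424730e-02, -4.85582117e-03]), 'ee_pos': array([0.54291748, 0.12339917, 0.2754106 ]), 'eef_rot': array([ 9.93670676e-01, -1.12332234e-01,  1.45713094e-04,  1.88364589e-04]), 'ft_force': array([0.66972096, 0.21568023, 0.95109334]), 'torque': array([ 0.09780208,  0.01651458, -0.00211142]), 'width': 0.0005391516509210355}
shift [-0.0022 -0.0099  0.0205] turn [ 0.0002 -0.0005 -0.0013]
```

View pics/w2.png

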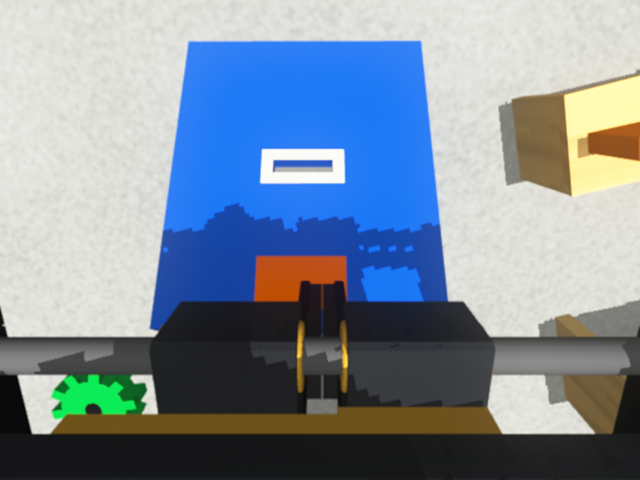

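Call:
arm_command(
  commands=[
    [0,[-0.002,-0.01,0.0],[0,0,0]],
    [0,[-0.002,-0.01,0.01],[0,0,0]],
    [0,[-0.002,-0.01,0.02],[0,0,0]],
    [0,[-0.008,-0.01,0.031],[0,0,0]],
    [0,[-0.015,-0.01,0.044],[0,0,0]],
    [0,[-0.022,-0.01,0.057],[0,0,0]],
    [0,[-0.027,-0.01,0.071],[0,0,0]],
    [0,[-0.031,-0.01,0.085],[0,0,0]],
    [0,[-0.032,-0.01,0.093],[0,0,0]],
    [0,[-0.032,-0.01,0.093],[0,0,0]],
  ],
)

```text
time: 3.83
ee_pos: [0.5125, 0.1406, 0.1799]
eef_rot: [0.994, -0.112, -0.002, 0.001]
ft_force: [-0.0, -0.3, -0.2]
width: 0.0004
```

```bash
python3 - <<'E'
from h import *
s=cam("scene");crop(s,(330,150,460,300),4,"pics/s3.png")
print(s["s"]["ee_pos"],s["s"]["ft_force"])
E
```

```text
[0.51254649 0.14057454 0.17993103] [-0.0454606  -0.25126779 -0.2000405 ]
```

View pics/s3.png

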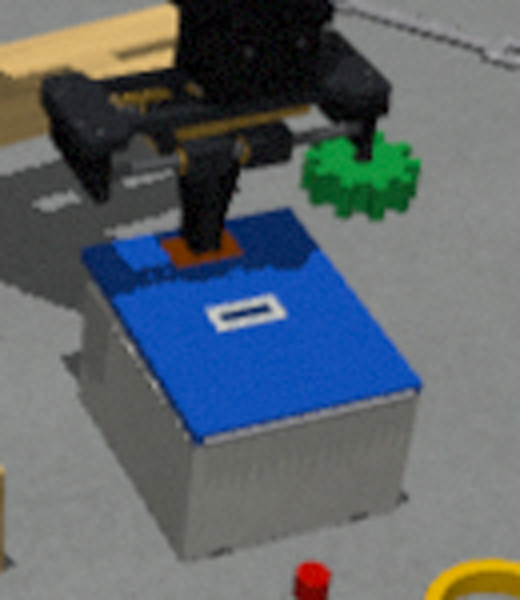

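The guard is down near the catch, with the finger on the orange patch (crop about (205,250)). Next comes the snap.

Call:
arm_command(
  commands=[
    [0,[0,0,0.002],[0,0,0]],
    [0,[0,0,0.004],[0,0,0]],
    [0,[0,0,0.006],[0,0,0]],
    [0,[0,0,0.008],[0,0,0]],
    [0,[0,0,0.01],[0,0,0]],
    [0,[0,0,0.012],[0,0,0]],
    [0,[0,0,0.013],[0,0,0]],
    [0,[0,0,0.014],[0,0,0]],
    [0,[0,0,0.015],[0,0,0]],
    [0,[0,0,0.015],[0,0,0]],
  ],
)

```text
time: 4.72
ee_pos: [0.5139, 0.141, 0.168]
eef_rot: [0.994, -0.112, 0.0, 0.0]
ft_force: [-3.9, -1.7, 8.0]
width: 0.0007
```

Call:
arm_command(
  commands=[
    [0,[0,0,0.003],[0,0,0]],
    [0,[0,0,0.005],[0,0,0]],
    [0,[0,0,0.005],[0,0,0]],
    [0,[0,0,0.005],[0,0,0]],
    [0,[0,0,-0.002],[0,0,0]],
    [0,[0,0,-0.02],[0,0,0]],
    [0,[0,0,-0.05],[0,0,0]],
    [0,[0,0,-0.09],[0,0,0]],
    [0,[0,0,-0.125],[0,0,0]],
    [0,[0,0,-0.125],[0,0,0]],
  ],
)

```text
time: 5.55
ee_pos: [0.5159, 0.1421, 0.2993]
eef_rot: [0.994, -0.112, 0.005, -0.001]
ft_force: [1.4, 0.3, -0.6]
width: 0.0
```

```bash
python3 - <<'E'
from h import *
w=cam("wrist");cv2.imwrite("pics/w4.png",w["img"][:,:,::-1])
s=cam("scene");crop(s,(330,150,460,300),4,"pics/s4.png")
t=cam("top");crop(t,(230,190,420,280),4,"pics/t4.png")
print(w["s"]["ee_pos"],w["s"]["eef_rot"],w["s"]["ft_force"])
print("closed slot pred",proj(w,(.574,.1265,.098)), proj(w,(.5126,.1405,.098)))
E
```

```text
[0.5159156  0.14212966 0.29929301] [ 0.99371634 -0.11181736  0.00475681 -0.0014432 ] [ 1.44078098  0.26216841 -0.6443142 ]
closed slot pred [326.22098401 141.76105866] [326.02499047 228.58491618]
```

View pics/w4.png

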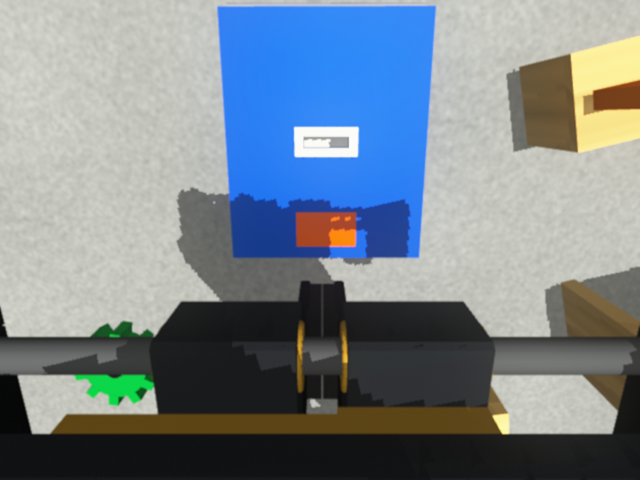

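View pics/s4.png

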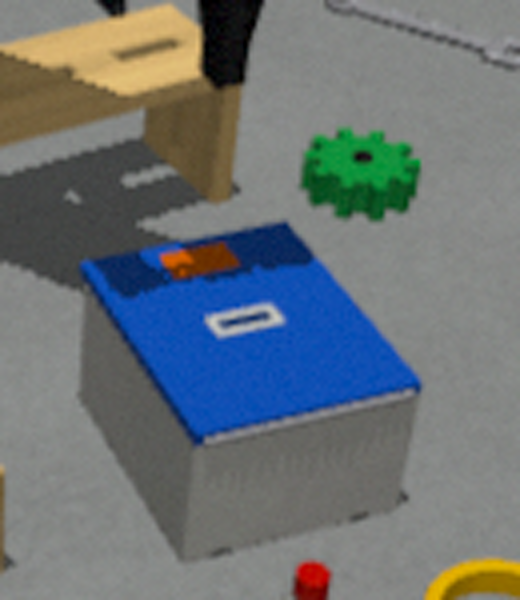

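The guard stays shut flat with the arm off it. In the wrist view the slot is at (326,142) and the patch at (326,230), which matches my prediction. Next I measure the slot precisely now that the arm is settled.

Call:
arm_command(
  commands=[
    [100,[0.02,0,0],[0,0,0]],
    [100,[0.03,0,0],[0,0,0]],
    [100,[0.03,0,0],[0,0,0]],
    [100,[0.03,0,0],[0,0,0]],
    [100,[0.03,0,0],[0,0,0]],
    [100,[0.03,0,0],[0,0,0]],
    [100,[0.03,0,0],[0,0,0]],
    [100,[0.03,0,0],[0,0,0]],
    [100,[0.03,0,0],[0,0,0]],
    [100,[0.03,0,0],[0,0,0]],
  ],
)

```text
time: 6.53
ee_pos: [0.5429, 0.1344, 0.2923]
eef_rot: [0.994, -0.112, 0.0, 0.0]
ft_force: [0.2, 0.3, -0.1]
width: 0.0591
```

```bash
cat > slot.py <<'E'
from h import *
w=cam("wrist");cv2.imwrite("pics/w5.png",w["img"][:,:,::-1])
print(w["s"]["ee_pos"],w["s"]["eef_rot"],w["s"]["joint_vel"].round(3))
h=hsv(w);blue=cv2.inRange(h,np.array((100,120,40)),np.array((130,255,255)))
# white rim: non-blue region enclosed in guard
cs,hi=cv2.findContours(blue,cv2.RETR_CCOMP,cv2.CHAIN_APPROX_NONE)
g=max(range(len(cs)),key=lambda i:cv2.contourArea(cs[i]) if hi[0][i][3]<0 else 0)
for i in range(len(cs)):
    if hi[0][i][3]==g and cv2.contourArea(cs[i])>150:
        P=np.array([plane(w,p[0],.098)[:2] for p in cs[i]])
        r=cv2.minAreaRect((P*1000).astype(np.float32));print("hole",cs[i].reshape(-1,2).mean(0).round(1),np.round(r[0],1),np.round(r[1],1),round(r[2],2))
P=np.array([plane(w,p[0],.098)[:2] for p in cs[g]]);r=cv2.minAreaRect((P*1000).astype(np.float32));print("guard",r)
E
python3 slot.py
```

```text
[0.54294943 0.13440011 0.29234714] [ 9.93729602e-01 -1.11809901e-01  1.46203548e-04  5.46546216e-05] [ 0.002  0.003  0.002 -0.     0.001 -0.001 -0.   ]
hole [322.3 265.4] [512.2 141. ] [46.7 27.9] 77.12
hole [322.5 181. ] [573.9 126.8] [46.7 22.5] 77.12
guard ((574.1177368164062, 126.91683959960938), (140.7476348876953, 169.7711181640625), 77.12003326416016)
```

View pics/w5.png

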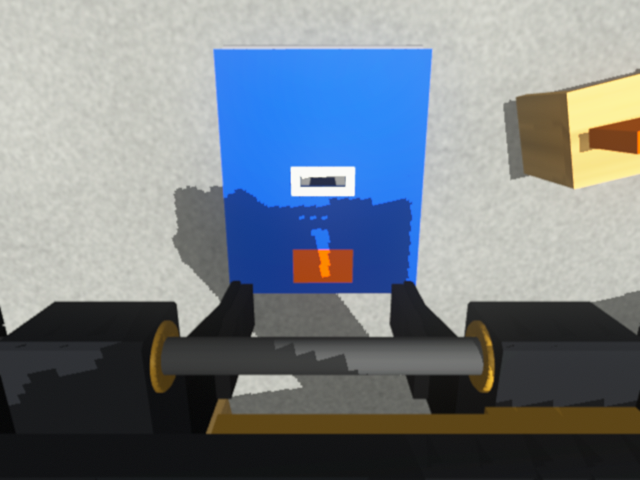

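```bash
python3 - <<'E'
from h import *
goal([.5605,-.2,.29],1.592)
E
```

```text
shift [0.0914 0.3221 0.0023] turn [ 2.0000e-04 -1.0000e-04 -1.8161e+00]
```

Call:
arm_command(
  commands=[
    [100,[0.009,0.032,0],[0,0,-0.12]],
    [100,[0.018,0.064,0],[0,0,-0.24]],
    [100,[0.027,0.097,0],[0,0,-0.36]],
    [100,[0.037,0.129,0],[0,0,-0.48]],
    [100,[0.046,0.161,0],[0,0,-0.6]],
    [100,[0.055,0.193,0],[0,0,-0.72]],
    [100,[0.064,0.225,0],[0,0,-0.84]],
    [100,[0.073,0.258,0],[0,0,-0.96]],
    [100,[0.082,0.29,0],[0,0,-1.08]],
    [100,[0.091,0.322,0.002],[0,0,-1.2]],
  ],
)

```text
time: 7.42
ee_pos: [0.5601, -0.2016, 0.2908]
eef_rot: [0.882, 0.471, 0.0, 0.0]
ft_force: [0.6, -0.2, -0.3]
width: 0.0866
```

Call:
arm_command(
  commands=[
    [100,[0,0,0],[0,0,-0.12]],
    [100,[0,0,0],[0,0,-0.24]],
    [100,[0,0,0],[0,0,-0.36]],
    [100,[0,0,0],[0,0,-0.48]],
    [100,[0,0,0],[0,0,-0.616]],
    [100,[0,0,0],[0,0,-0.616]],
    [100,[0,0,0],[0,0,-0.616]],
    [100,[0,0,0],[0,0,-0.616]],
    [100,[0,0,0],[0,0,-0.616]],
    [100,[0,0,0],[0,0,-0.616]],
  ],
)

```text
time: 8.25
ee_pos: [0.5602, -0.1998, 0.2903]
eef_rot: [0.7, 0.714, -0.0, 0.0]
ft_force: [-0.7, -0.0, 0.4]
width: 0.0867
```

```bash
python3 - <<'E'
from h import *
w=cam("wrist");cv2.imwrite("pics/w6.png",w["img"][:,:,::-1])
s=w["s"];print(s["time"],s["ee_pos"],s["eef_rot"],s["joint_vel"].round(3),s["joint_positions"].round(2))
R0=R.from_quat(s["eef_rot"]).as_matrix();print("yaw",np.arctan2(R0[1,0],R0[0,0]))
print("pred top",proj(w,(.5605,-.148,.128)))
E
```

```text
8.25 [ 0.56018347 -0.19977871  0.29029318] [ 7.00305504e-01  7.13843255e-01 -3.68566242e-05  8.75855798e-05] [-0.002 -0.001 -0.001  0.     0.001  0.001  0.01 ] [ 0.8   0.34 -0.66  1.52  0.21  1.36  0.13]
yaw 1.589941883918513
pred top [325.59191442 159.32698573]
```

View pics/w6.png

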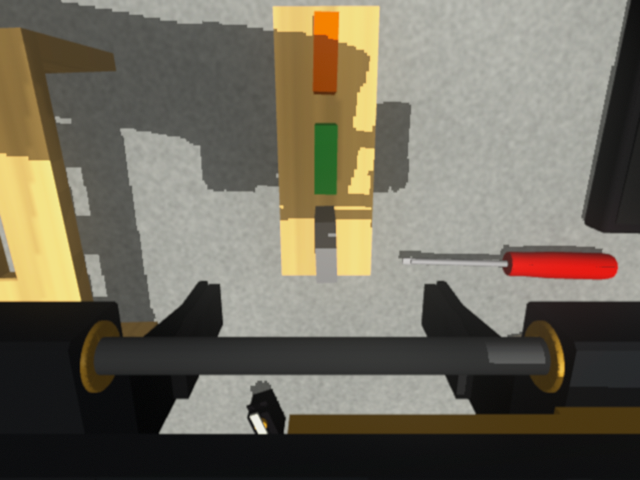

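```bash
python3 - <<'E'
from h import *
w=cam("wrist");crop(w,(260,90,400,300),4*0.7,"pics/w6c.png")
for n,lo,hi,b in (("green",(45,100,30),(85,255,255),(290,100,360,210)),("orange",(3,150,60),(16,255,255),(300,0,350,110))):
  bl,k=blobs(w,lo,hi,b,100)
  for a,c,r in bl:
    ys,xs=np.nonzero(k); print(n,a,c,r,ys.min(),ys.max(),plane(w,c,.128).round(4))
    P=[(xs.min()-.5,ys.min()-.5),(xs.max()+.5,ys.min()-.5),(xs.min()-.5,ys.max()+.5),(xs.max()+.5,ys.max()+.5)]
    for p in P: print(plane(w,p,.128).round(4))
E
```

```text
green 1530 [325.45 158.24] ((326.0, 158.5), (69.0, 22.0), 90.0) 124 193 [ 0.5604 -0.1474  0.128 ]
[ 0.5534 -0.127   0.128 ]
[ 0.5671 -0.1267  0.128 ]
[ 0.554  -0.1694  0.128 ]
[ 0.5684 -0.1691  0.128 ]
orange 2088 [325.11  52.73] ((325.2293395996094, 52.9699821472168), (25.70816993713379, 82.36103820800781), 0.9710219502449036) 12 94 [ 0.5589 -0.0879  0.128 ]
[ 0.5509 -0.0669  0.128 ]
[ 0.5659 -0.0667  0.128 ]
[ 0.5514 -0.1106  0.128 ]
[ 0.5672 -0.1103  0.128 ]
```

View pics/w6c.png

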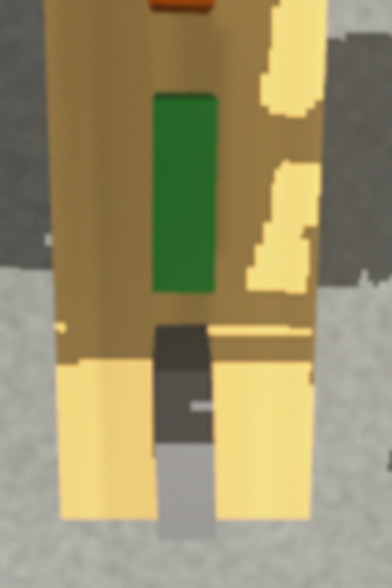

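Call:
arm_command(
  commands=[
    [100,[0.03,0,0],[0,0,0]],
    [100,[0.052,0.001,0.01],[0,0,0]],
    [100,[0.052,0.001,0.03],[0,0,0]],
    [100,[0.052,0.001,0.055],[0,0,0]],
    [100,[0.052,0.001,0.08],[0,0,0]],
    [100,[0.052,0.001,0.105],[0,0,0]],
    [100,[0.052,0.001,0.122],[0,0,0]],
    [100,[0.052,0.001,0.131],[0,0,0]],
    [100,[0.052,0.001,0.131],[0,0,0]],
    [100,[0.052,0.001,0.131],[0,0,0]],
  ],
)

```text
time: 9.18
ee_pos: [0.5604, -0.1478, 0.1598]
eef_rot: [0.7, 0.714, 0.0, 0.0]
ft_force: [0.7, 0.6, 0.9]
width: 0.0869
```

```bash
python3 - <<'E'
from h import *
s=cam("scene");crop(s,(210,200,370,340),4,"pics/s7.png")
w=cam("wrist");cv2.imwrite("pics/w7.png",w["img"][:,:,::-1])
print(w["s"]["ee_pos"],w["s"]["ft_force"])
E
```

```text
[ 0.56071219 -0.14783799  0.16043068] [0.02042304 0.09544047 0.28630365]
```

View pics/w7.png

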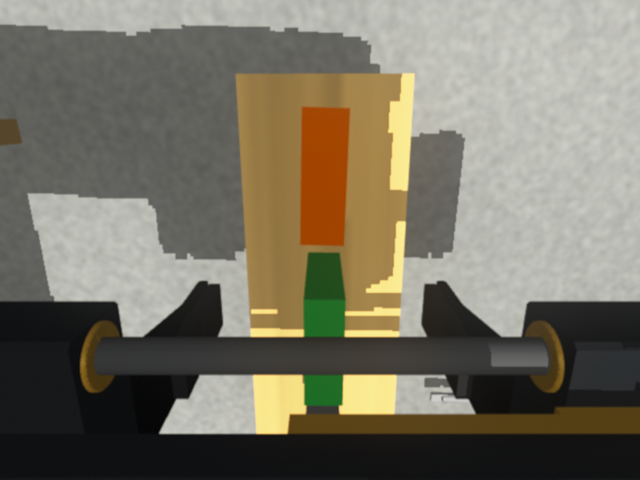

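The green handle, at about (324,330), is centred between the open jaws with the orange handle clear ahead. Closing the gripper.

Call:
arm_command(
  commands=[
    [0,[0,0,0],[0,0,0]],
    [0,[0,0,0],[0,0,0]],
    [0,[0,0,0],[0,0,0]],
    [0,[0,0,0],[0,0,0]],
    [0,[0,0,0],[0,0,0]],
    [0,[0,0,0],[0,0,0]],
    [0,[0,0,0],[0,0,0]],
    [0,[0,0,0],[0,0,0]],
    [0,[0,0,0],[0,0,0]],
    [0,[0,0,0],[0,0,0]],
  ],
  squeeze=25,
)

```text
time: 10.12
ee_pos: [0.5601, -0.1478, 0.1592]
eef_rot: [0.7, 0.714, -0.0, 0.0]
ft_force: [-0.2, 0.6, -0.3]
width: 0.0282
```

Call:
arm_command(
  commands=[
    [0,[0,0,0],[0,0,0]],
    [0,[0,0,0],[0,0,0]],
    [0,[0,0,0],[0,0,0]],
    [0,[0,0,-0.005],[0,0,0]],
    [0,[0,0,-0.01],[0,0,0]],
    [0,[0,0,-0.018],[0,0,0]],
    [0,[0,0,-0.028],[0,0,0]],
    [0,[0,0,-0.04],[0,0,0]],
    [0,[0,0,-0.055],[0,0,0]],
    [0,[0,0,-0.07],[0,0,0]],
  ],
)

```text
time: 10.95
ee_pos: [0.5599, -0.1478, 0.231]
eef_rot: [0.7, 0.715, -0.0, 0.0]
ft_force: [-0.6, -0.1, -0.1]
width: 0.014
```

Call:
arm_command(
  commands=[
    [0,[0,0,-0.02],[0,0,0]],
    [0,[0,0,-0.04],[0,0,0]],
    [0,[0,0,-0.06],[0,0,0]],
    [0,[0,0,-0.08],[0,0,0]],
    [0,[0,0,-0.1],[0,0,0]],
    [0,[0,0,-0.1],[0,0,0]],
    [0,[0,0,-0.1],[0,0,0]],
    [0,[0,0,-0.1],[0,0,0]],
    [0,[0,0,-0.1],[0,0,0]],
    [0,[0,0,-0.1],[0,0,0]],
  ],
)

```text
time: 11.78
ee_pos: [0.5596, -0.1478, 0.3284]
eef_rot: [0.7, 0.714, -0.0, -0.001]
ft_force: [0.0, 0.9, -1.3]
width: 0.0137
```

```bash
python3 - <<'E'
from h import *
w=cam("wrist");cv2.imwrite("pics/w8.png",w["img"][:,:,::-1])
s=cam("scene");crop(s,(210,140,440,340),3,"pics/s8.png")
print(w["s"]["ee_pos"],w["s"]["ft_force"])
goal([.5739,.1268,.33],1.346)
E
```

```text
[ 0.55964211 -0.14783032  0.32841948] [ 0.00896753  0.85625334 -1.27646737]
shift [ 0.2743  0.0199 -0.0013] turn [-1.100e-03 -2.000e-04  2.459e-01]
```

View pics/s8.png

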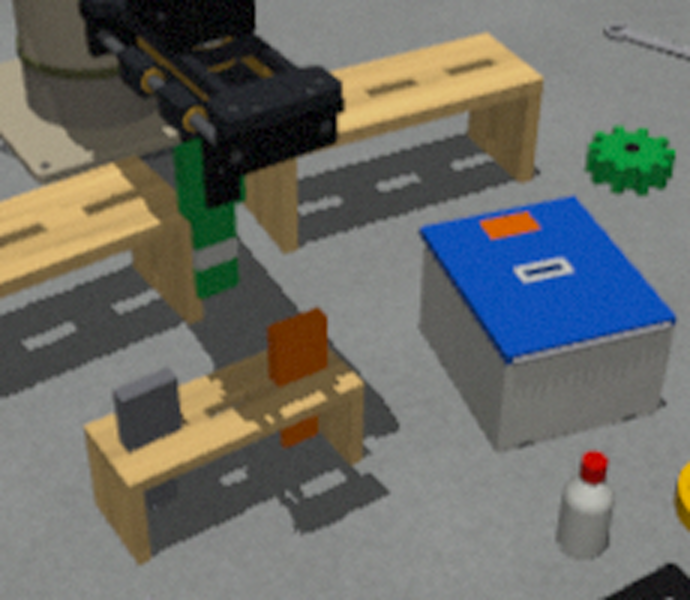

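View pics/w8.png

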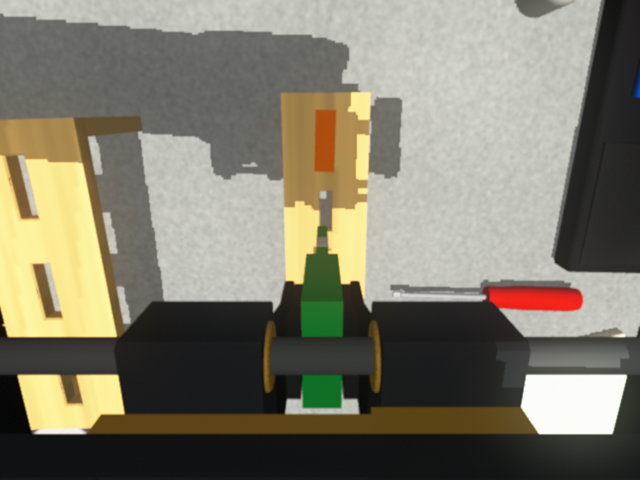

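The flag is lifted clear and hangs upright. The blade end shows at wrist (322,240), the other two flags are still in the rack, and the guard is still shut. Carrying it over to the slot.

Call:
arm_command(
  commands=[
    [0,[0.03,0.002,0],[0,0,0.025]],
    [0,[0.065,0.005,0],[0,0,0.06]],
    [0,[0.1,0.007,0],[0,0,0.09]],
    [0,[0.135,0.01,0],[0,0,0.12]],
    [0,[0.17,0.012,0],[0,0,0.15]],
    [0,[0.205,0.015,0],[0,0,0.18]],
    [0,[0.235,0.017,0],[0,0,0.21]],
    [0,[0.26,0.019,0],[0,0,0.235]],
    [0,[0.274,0.02,0],[0,0,0.246]],
    [0,[0.274,0.02,0],[0,0,0.246]],
  ],
)

```text
time: 12.72
ee_pos: [0.5734, 0.1309, 0.329]
eef_rot: [0.78, 0.625, 0.0, -0.001]
ft_force: [0.2, 0.9, -0.3]
width: 0.014
```

Call:
arm_command(
  commands=[
    [0,[0,0,0.01],[0,0,0]],
    [0,[0,0,0.02],[0,0,0]],
    [0,[0,0,0.03],[0,0,0]],
    [0,[0,0,0.04],[0,0,0]],
    [0,[0,0,0.05],[0,0,0]],
    [0,[0,0,0.06],[0,0,0]],
    [0,[0,0,0.065],[0,0,0]],
    [0,[0,0,0.065],[0,0,0]],
    [0,[0,0,0.065],[0,0,0]],
    [0,[0,0,0.065],[0,0,0]],
  ],
)

```text
time: 13.55
ee_pos: [0.5746, 0.1267, 0.2648]
eef_rot: [0.782, 0.623, 0.0, 0.0]
ft_force: [0.2, -1.1, -0.6]
width: 0.014
```

```bash
python3 - <<'E'
from h import *
w=cam("wrist");cv2.imwrite("pics/w9.png",w["img"][:,:,::-1])
crop(w,(250,150,390,290),5,"pics/w9c.png")
s=cam("scene");crop(s,(330,150,460,270),5,"pics/s9.png")
t=cam("top");crop(t,(230,190,330,280),6,"pics/t9.png")
print(w["s"]["time"],w["s"]["ee_pos"],w["s"]["eef_rot"],w["s"]["ft_force"])
print(proj(w,(.5739,.1268,.098)))
goal([.5739,.1268,.265],1.346)
E
```

```text
13.55 [0.57455089 0.12667885 0.26478826] [7.81995877e-01 6.23283450e-01 3.83741441e-04 2.05801305e-04] [ 0.24599342 -1.1177776  -0.57965083]
[322.25176323 237.66447644]
shift [-0.     -0.0006 -0.0002] turn [ 0.0009 -0.0003 -0.0001]
```

View pics/w9.png

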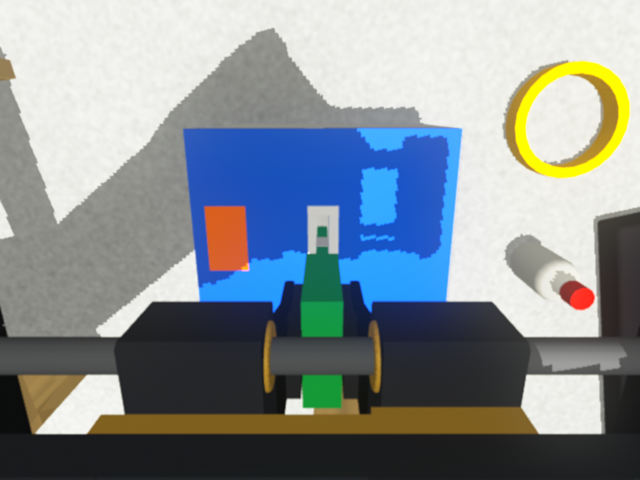

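View pics/w9c.png

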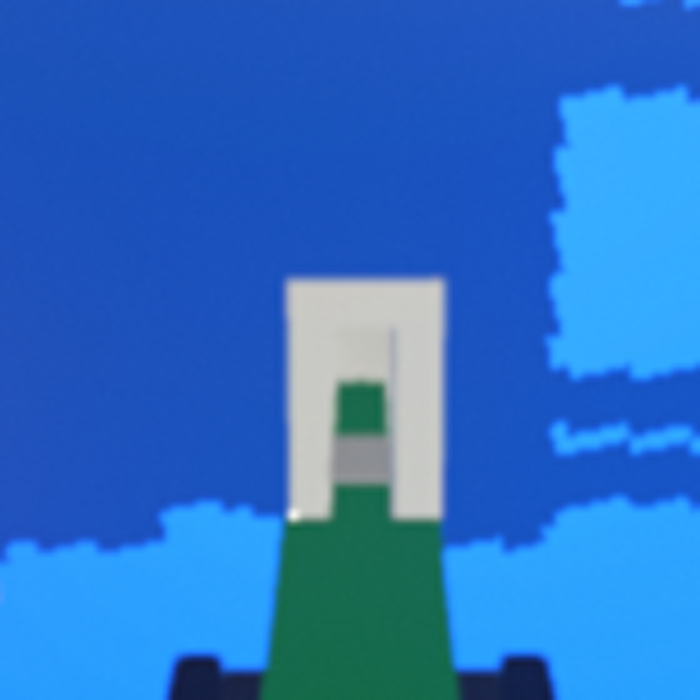

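View pics/s9.png

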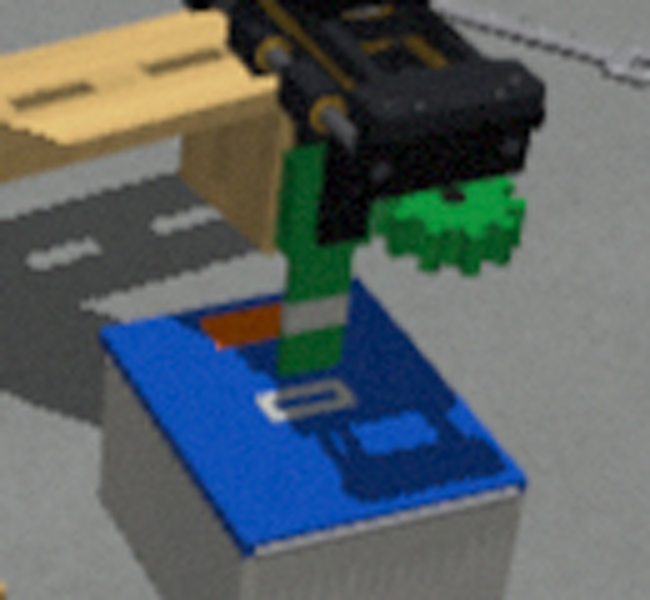

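Call:
arm_command(
  commands=[
    [0,[0,0.0005,0.002],[0,0,0]],
    [0,[0,0.0005,0.004],[0,0,0]],
    [0,[0,0.0005,0.006],[0,0,0]],
    [0,[0,0.0005,0.008],[0,0,0]],
    [0,[0,0.0005,0.01],[0,0,0]],
    [0,[0,0.0005,0.012],[0,0,0]],
    [0,[0,0.0005,0.013],[0,0,0]],
    [0,[0,0.0005,0.013],[0,0,0]],
    [0,[0,0.0005,0.013],[0,0,0]],
    [0,[0,0.0005,0.013],[0,0,0]],
  ],
)

```text
time: 14.53
ee_pos: [0.5748, 0.1264, 0.2513]
eef_rot: [0.782, 0.623, 0.0, 0.0]
ft_force: [-0.2, 0.0, -1.1]
width: 0.014
```

```bash
cat > look.py <<'E'
import sys
from h import *
n=sys.argv[1]
w=cam("wrist")
crop(w,(280,180,370,280),7.5,f"pics/w{n}.png")
s=cam("scene");crop(s,(360,160,440,250),7,f"pics/s{n}.png")
print(w["s"]["time"],w["s"]["ee_pos"],w["s"]["ft_force"])
for r in range(206,256,6): print(r,w["img"][r,300:345:1].astype(int).sum(1).tolist())
print([tuple(x) for x in w["img"][215:250:2,322].tolist()])
print("rim expected",proj(w,(.5739,.1268,.098)))
E
python3 look.py 10
```

```text
14.5333 [0.57484    0.1264477  0.25131444] [-0.23786549  0.00913071 -1.12280548]
206 [298, 298, 298, 297, 297, 298, 297, 297, 295, 300, 300, 300, 299, 300, 302, 302, 300, 301, 302, 301, 304, 302, 303, 301, 300, 300, 299, 302, 301, 301, 302, 301, 304, 301, 304, 302, 304, 305, 306, 305, 304, 304, 306, 306, 307]
212 [299, 298, 298, 300, 297, 368, 515, 589, 604, 606, 607, 606, 604, 607, 604, 607, 603, 606, 607, 605, 604, 606, 607, 607, 607, 608, 607, 607, 605, 608, 608, 606, 608, 606, 607, 607, 608, 611, 589, 470, 340, 302, 302, 306, 306]
218 [296, 298, 297, 296, 296, 349, 485, 576, 603, 602, 603, 602, 603, 601, 601, 603, 602, 601, 603, 603, 603, 603, 601, 601, 603, 604, 604, 601, 601, 601, 604, 605, 604, 605, 604, 604, 605, 599, 548, 425, 325, 301, 304, 306, 305]
224 [299, 296, 297, 297, 295, 352, 488, 576, 601, 603, 603, 603, 603, 603, 603, 590, 551, 564, 583, 589, 586, 578, 578, 579, 579, 578, 576, 566, 539, 570, 600, 605, 605, 605, 605, 604, 607, 598, 549, 426, 325, 303, 307, 302, 306]
230 [299, 300, 299, 297, 297, 340, 467, 569, 598, 604, 602, 601, 602, 603, 605, 586, 473, 310, 216,
[... 684 characters left out ...]
, 199, 203, 204, 205, 203, 201, 205, 201, 209, 289, 451, 566, 601, 605, 603, 604, 603, 604, 606, 593, 514, 389, 312, 304, 303, 304, 302]
254 [298, 300, 300, 299, 299, 288, 268, 273, 287, 283, 287, 285, 283, 285, 282, 262, 228, 205, 201, 206, 206, 207, 208, 206, 207, 205, 203, 211, 245, 277, 287, 288, 287, 286, 289, 289, 293, 333, 398, 368, 312, 300, 300, 302, 303]
[(201, 202, 198), (202, 203, 199), (201, 201, 196), (196, 197, 190), (198, 197, 192), (166, 177, 166), (41, 112, 81), (24, 106, 74), (25, 107, 75), (24, 107, 75), (30, 108, 77), (110, 133, 124), (142, 143, 147), (140, 143, 145), (140, 143, 146), (144, 148, 147), (53, 114, 88), (22, 107, 76)]
rim expected [321.89490708 243.64232119]
```

View pics/w10.png

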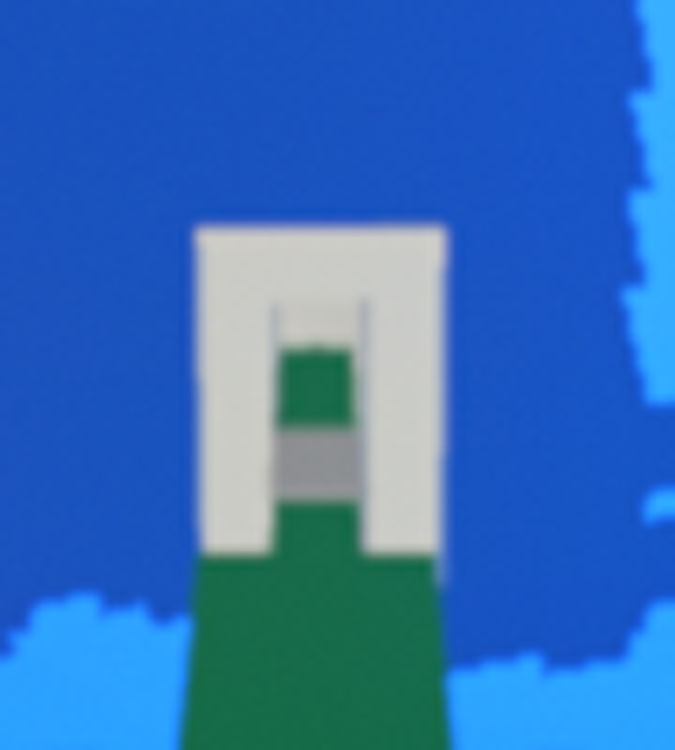

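View pics/s10.png

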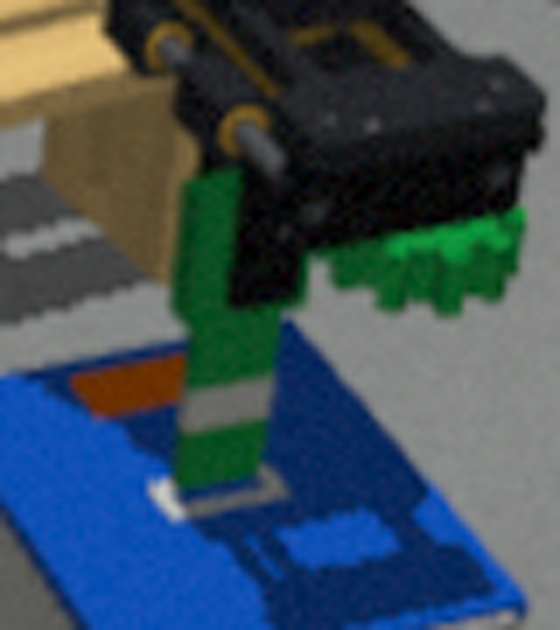

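```bash
python3 - <<'E'
from h import *
w=cam("wrist");s=w["s"];Rt=R.from_quat(s["eef_rot"])
tool=lambda P:(Rt.inv().apply(P-s["ee_pos"])*1000).round(2)
g=w["img"].astype(int)
# row profile across col 322: rim top edge
col=g[200:235,320:325].mean(1); 
for r in range(200,235): print(r,col[r-200].round(0).tolist(),end=" ")
print()
for r in (209.5,210,210.5,219.5,220): print("rim",r,tool(plane(w,(322.3,r),.098)))
for r in (225.5,226,226.5,227):
  for z in (.1015,.1025,.1035): print("tip",r,z,tool(plane(w,(321.4,r),z)))
E
```

```text
200 [26.0, 83.0, 192.0] 201 [25.0, 83.0, 192.0] 202 [26.0, 83.0, 192.0] 203 [26.0, 83.0, 192.0] 204 [25.0, 83.0, 192.0] 205 [26.0, 83.0, 192.0] 206 [26.0, 83.0, 192.0] 207 [25.0, 83.0, 192.0] 208 [24.0, 81.0, 192.0] 209 [62.0, 99.0, 193.0] 210 [145.0, 155.0, 195.0] 211 [197.0, 197.0, 198.0] 212 [204.0, 204.0, 199.0] 213 [202.0, 203.0, 199.0] 214 [202.0, 203.0, 198.0] 215 [201.0, 203.0, 199.0] 216 [202.0, 203.0, 199.0] 217 [202.0, 203.0, 199.0] 218 [202.0, 203.0, 198.0] 219 [200.0, 201.0, 197.0] 220 [197.0, 198.0, 192.0] 221 [196.0, 197.0, 191.0] 222 [196.0, 197.0, 190.0] 223 [197.0, 197.0, 191.0] 224 [195.0, 196.0, 189.0] 225 [171.0, 182.0, 170.0] 226 [112.0, 146.0, 126.0] 227 [46.0, 114.0, 84.0] 228 [22.0, 106.0, 73.0] 229 [24.0, 107.0, 74.0] 230 [24.0, 107.0, 74.0] 231 [25.0, 107.0, 75.0] 232 [24.0, 107.0, 74.0] 233 [24.0, 107.0, 75.0] 234 [23.0, 107.0, 74.0] 
rim 209.5 [ 22.11  -0.75 153.36]
rim 210 [ 21.79  -0.75 153.36]
rim 210.5 [ 21.48  -0.75 153.36]
rim 219.5 [ 15.78  -0.76 153.36]
rim 220 [ 15.46  -0.76 153.36]
tip 225.5 0.1015 [ 12.9   -1.31 149.86]
tip 225.5 0.1025 [ 13.18  -1.31 148.86]
tip 225.5 0.1035 [ 13.45  -1.3  147.86]
tip 226 0.1015 [ 12.59  -1.31 149.86]
tip 226 0.1025 [ 12.86  -1.31 148.86]
tip 226 0.1035 [ 13.14  -1.3  147.86]
tip 226.5 0.1015 [ 12.27  -1.31 149.86]
tip 226.5 0.1025 [ 12.55  -1.31 148.86]
tip 226.5 0.1035 [ 12.83  -1.3  147.86]
tip 227 0.1015 [ 11.95  -1.31 149.86]
tip 227 0.1025 [ 12.23  -1.31 148.86]
tip 227 0.1035 [ 12.51  -1.3  147.86]
```

```bash
python3 - <<'E'
from h import *
w=cam("wrist");s=w["s"];Rt=R.from_quat(s["eef_rot"])
cv2.imwrite("pics/w11.png",w["img"][:,:,::-1])
g=w["img"][222:310,318:326].mean(1).round(0).astype(int)
for i,r in enumerate(g): print(222+i,r.tolist(),end=" ")
tool=lambda r,zt:(lambda d:(w_o+d*((zt-w_o[2])/d[2])))(Rt.inv().apply(ray(w,(321.5,r))))
w_o=Rt.inv().apply(w["o"]-s["ee_pos"])
print()
tipz=.0555+.094
for nm,r,h in (("tip",226.2,0),("band lo",236.9,.026),("band hi",246.7,.042),("handle bottom",253.7,.070)):
    for dz in (-.004,0,.004): print(nm,dz,(tool(r,tipz+dz-h)*1000).round(2))
E
```

```text
222 [196, 197, 191] 223 [198, 198, 191] 224 [195, 196, 190] 225 [173, 183, 172] 226 [116, 149, 129] 227 [49, 114, 85] 228 [24, 106, 74] 229 [24, 107, 74] 230 [24, 107, 75] 231 [25, 107, 75] 232 [25, 107, 75] 233 [24, 107, 75] 234 [24, 106, 74] 235 [30, 108, 77] 236 [64, 117, 95] 237 [110, 132, 124] 238 [137, 141, 143] 239 [142, 143, 146] 240 [141, 143, 146] 241 [141, 143, 146] 242 [141, 143, 146] 243 [141, 143, 146] 244 [143, 145, 147] 245 [143, 148, 147] 246 [114, 136, 127] 247 [52, 113, 87] 248 [22, 106, 74] 249 [23, 107, 75] 250 [24, 107, 75] 251 [23, 107, 75] 252 [23, 107, 75] 253 [23, 107, 75] 254 [24, 107, 75] 255 [23, 107, 75] 256 [23, 108, 75] 257 [23, 107, 75] 258 [23, 107, 75] 259 [22, 107, 75] 260 [23, 107, 75] 261 [23, 107, 76] 262 [23, 107, 75] 263 [22, 107, 75] 264 [22, 107, 75] 265 [22, 107, 75] 266 [22, 107, 74] 267 [22, 107, 74] 268 [22, 107, 75] 269 [22, 107, 74] 270 [22, 108, 74] 271 [22, 107, 74] 272 [22, 107, 74] 273 [21, 107, 74] 274 [21, 107, 73] 275 [21, 107, 73] 276 [21, 107, 74] 277 [21, 107, 73] 278 [21, 107, 73] 279 [20, 107, 72] 280 [21, 107, 72] 281 [20,
[... 243 characters left out ...]
 295 [19, 106, 67] 296 [20, 107, 67] 297 [19, 106, 66] 298 [19, 106, 66] 299 [18, 106, 65] 300 [19, 109, 66] 301 [19, 125, 69] 302 [20, 144, 74] 303 [20, 152, 75] 304 [20, 153, 75] 305 [20, 153, 75] 306 [20, 153, 74] 307 [20, 153, 74] 308 [20, 153, 73] 309 [20, 153, 73] 
tip -0.004 [ 13.67  -1.24 145.5 ]
tip 0 [ 12.56  -1.25 149.5 ]
tip 0.004 [ 11.45  -1.26 153.5 ]
band lo -0.004 [ 14.89  -1.19 119.5 ]
band lo 0 [ 13.67  -1.2  123.5 ]
band lo 0.004 [ 12.45  -1.21 127.5 ]
band hi -0.004 [ 14.63  -1.16 103.5 ]
band hi 0 [ 13.3   -1.17 107.5 ]
band hi 0.004 [ 11.98  -1.18 111.5 ]
handle bottom -0.004 [20.73 -1.1  75.5 ]
handle bottom 0 [19.32 -1.11 79.5 ]
handle bottom 0.004 [17.92 -1.12 83.5 ]
```

View pics/w11.png

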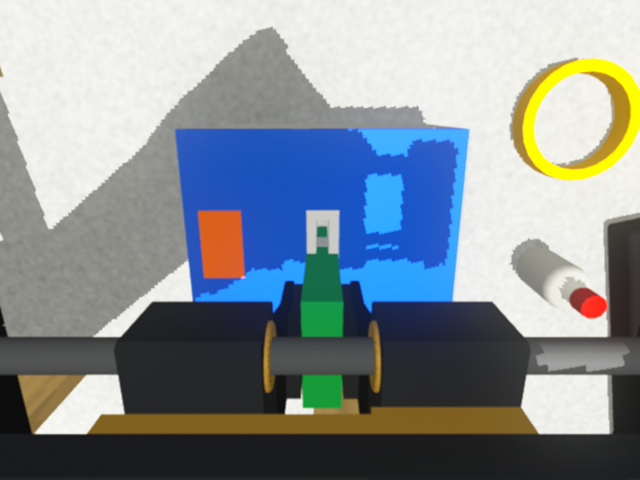

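```bash
python3 - <<'E'
from h import *
w=cam("wrist");s=w["s"];Rt=R.from_quat(s["eef_rot"])
tool=lambda P:(Rt.inv().apply(P-s["ee_pos"])*1000).round(2)
g=w["img"].astype(int)
for c in (220,270,330): print(c,g[122:136,c].tolist())
for c in (200,322): 
  for r in (128,129): print(c,r,tool(plane(w,(c,r),.098)))
# patch edges
bl,k=blobs(w,(3,150,60),(16,255,255),(180,190,260,300),50)
for a,c,r in bl: print(a,c,r,tool(plane(w,c,.098)))
ys,xs=np.nonzero(k);
for r in (ys.min()-.5,ys.max()+.5): print(r,tool(plane(w,(220,r),.098)))
print(g[205:225,220].tolist())
E
```

```text
220 [[142, 144, 141], [142, 144, 141], [143, 144, 141], [142, 143, 139], [142, 143, 135], [141, 141, 137], [113, 121, 147], [65, 95, 169], [40, 88, 186], [39, 88, 189], [38, 88, 188], [38, 88, 188], [38, 87, 188], [38, 87, 188]]
270 [[136, 138, 136], [137, 138, 136], [138, 140, 135], [142, 143, 136], [145, 145, 137], [139, 140, 136], [111, 120, 145], [62, 95, 169], [35, 87, 186], [34, 87, 189], [34, 87, 189], [34, 87, 189], [34, 87, 189], [34, 86, 189]]
330 [[140, 142, 143], [140, 141, 140], [142, 142, 139], [144, 144, 140], [144, 144, 139], [139, 140, 140], [108, 117, 150], [59, 91, 173], [41, 89, 190], [42, 92, 193], [41, 91, 192], [41, 91, 192], [40, 91, 193], [38, 90, 192]]
200 128 [ 70.53 -71.54 153.3 ]
200 129 [ 69.97 -71.59 153.3 ]
322 128 [ 70.47  -0.91 153.31]
322 129 [ 69.91  -0.91 153.31]
2675 [221.28 243.23] ((220.94137573242188, 243.50344848632812), (67.35415649414062, 41.16413879394531), 86.633544921875) [  0.43 -64.24 153.3 ]
210.5 [ 21.53 -63.51 153.3 ]
276.5 [-22.08 -66.68 153.3 ]
[[33, 81, 185], [35, 82, 186], [33, 81, 186], [33, 81, 186], [58, 82, 182], [130, 88, 146], [192, 93, 76], [216, 96, 34], [218, 96, 29], [217, 96, 30], [217, 95, 31], [217, 96, 31], [218, 96, 31], [218, 96, 31], [218, 96, 30], [217, 95, 29], [218, 96, 31], [218, 96, 31], [218, 97, 31], [218, 96, 31]]
```

Call:
arm_command(
  commands=[
    [0,[0.0007,0.0003,0],[0,0,0]],
    [0,[0.0014,0.0006,0],[0,0,0]],
    [0,[0.0014,0.0006,0],[0,0,0]],
    [0,[0.0014,0.0006,0.001],[0,0,0]],
    [0,[0.0014,0.0006,0.002],[0,0,0]],
    [0,[0.0014,0.0006,0.003],[0,0,0]],
    [0,[0.0014,0.0006,0.003],[0,0,0]],
    [0,[0.0014,0.0006,0.003],[0,0,0]],
    [0,[0.0014,0.0006,0.003],[0,0,0]],
    [0,[0.0014,0.0006,0.003],[0,0,0]],
  ],
)

```text
time: 15.62
ee_pos: [0.5757, 0.1276, 0.2483]
eef_rot: [0.782, 0.623, 0.0, 0.0]
ft_force: [-0.1, -0.0, 0.1]
width: 0.0135
```

```bash
cat > meas.py <<'E'
from h import *
w=cam("wrist");s=w["s"];Rt=R.from_quat(s["eef_rot"])
crop(w,(280,190,370,270),8,"pics/m_%d.png"%round(s["time"]*100))
tool=lambda P:(Rt.inv().apply(P-s["ee_pos"])*1000).round(2)
g=w["img"].astype(int).sum(2)
def cross(v,i0,lev):
    for i in range(len(v)-1):
        if (v[i]-lev)*(v[i+1]-lev)<=0 and v[i]!=v[i+1]: return i0+i+(lev-v[i])/(v[i+1]-v[i])
print(s["time"],s["ee_pos"],s["ft_force"])
r0=int(cross(g[195:220,322],195,450));print("rim far row",cross(g[195:220,322],195,450),tool(plane(w,(322,cross(g[195:220,322],195,450)),.098)))
for r in range(r0+3,r0+36,3):
    v=g[r,295:352]; L=cross(v,295,450); Rr=351-cross(v[::-1],0,450)
    b=g[r,312:334];m=b.argmin()
    bl=cross(b[:8][::1],312,420); br=cross(b[10:],322,380)
    print(r,"rim",np.round([L,Rr,(L+Rr)/2],2),"blade",bl,br,(bl+br)/2 if bl and br else None)
E
python3 meas.py; ls pics | grep m_
```

```text
15.6167 [0.57571566 0.12764166 0.24827265] [-0.14273961 -0.03977427  0.1353898 ]
rim far row 213.19642857142858 [ 20.53  -0.94 150.27]
216 rim [304.45 338.28 321.37] blade None None None
219 rim [304.47 338.13 321.3 ] blade None None None
222 rim [304.56 338.14 321.35] blade None None None
225 rim [304.73 338.14 321.44] blade None None None
228 rim [304.74 338.12 321.43] blade 316.68382352941177 326.4808743169399 321.5823489231758
231 rim [304.73 338.14 321.43] blade 316.43703703703704 326.75 321.5935185185185
234 rim [304.73 338.13 321.43] blade 316.2519083969466 326.7635135135135 321.50771095523004
237 rim [304.74 338.12 321.43] blade 316.42857142857144 326.7142857142857 321.57142857142856
240 rim [304.87 338.14 321.5 ] blade None None None
243 rim [305.05 337.81 321.43] blade None None None
246 rim [305.08 337.8  321.44] blade 316.5844155844156 326.02272727272725 321.30357142857144
m_1562.png
```

View pics/m_1562.png

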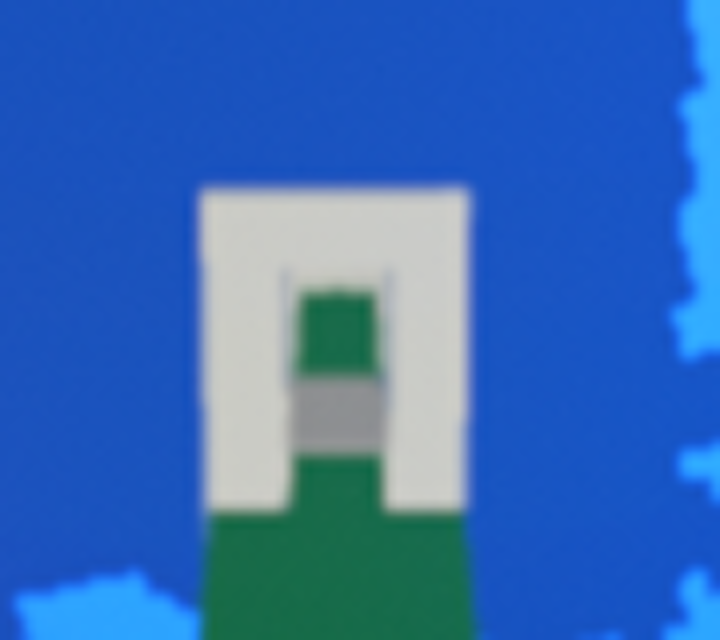

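Call:
arm_command(
  commands=[
    [0,[0.0002,0,0.001],[0,0,0]],
    [0,[0.0002,0,0.002],[0,0,0]],
    [0,[0.0002,0,0.003],[0,0,0]],
    [0,[0.0002,0,0.004],[0,0,0]],
    [0,[0.0002,0,0.005],[0,0,0]],
    [0,[0.0002,0,0.006],[0,0,0]],
    [0,[0.0002,0,0.006],[0,0,0]],
    [0,[0.0002,0,0.006],[0,0,0]],
    [0,[0.0002,0,0.006],[0,0,0]],
    [0,[0.0002,0,0.006],[0,0,0]],
  ],
)

```text
time: 16.5
ee_pos: [0.5758, 0.1279, 0.2423]
eef_rot: [0.782, 0.623, 0.0, 0.0]
ft_force: [-0.0, -1.0, -0.8]
width: 0.0142
```

```bash
python3 meas.py; python3 - <<'E'
from h import *
s=cam("scene");crop(s,(360,160,440,250),7,"pics/s12.png")
E
ls pics | grep m_
```

```text
16.5 [0.57576554 0.12786892 0.24232023] [-0.02820416 -1.01439358 -0.81322259]
rim far row 215.8515625 [ 20.37  -0.93 144.32]
218 rim [304.15 338.5  321.32] blade None None None
221 rim [304.33 338.5  321.42] blade None None None
224 rim [304.34 338.51 321.42] blade None None None
227 rim [304.32 338.5  321.41] blade 317.0731707317073 326.2567567567568 321.66496374423207
230 rim [304.32 338.29 321.31] blade 316.5859872611465 326.741935483871 321.66396137250877
233 rim [304.35 338.24 321.29] blade 316.57055214723925 326.76774193548385 321.66914704136155
236 rim [304.4  338.26 321.33] blade 316.3897058823529 326.8659793814433 321.62784263189815
239 rim [304.48 338.26 321.37] blade None None None
242 rim [304.47 338.26 321.37] blade None None None
245 rim [304.46 338.27 321.36] blade None None None
248 rim [304.45 338.25 321.35] blade 315.5975609756098 327.3131313131313 321.45534614437054
m_1562.png
m_1650.png
```

View pics/s12.png

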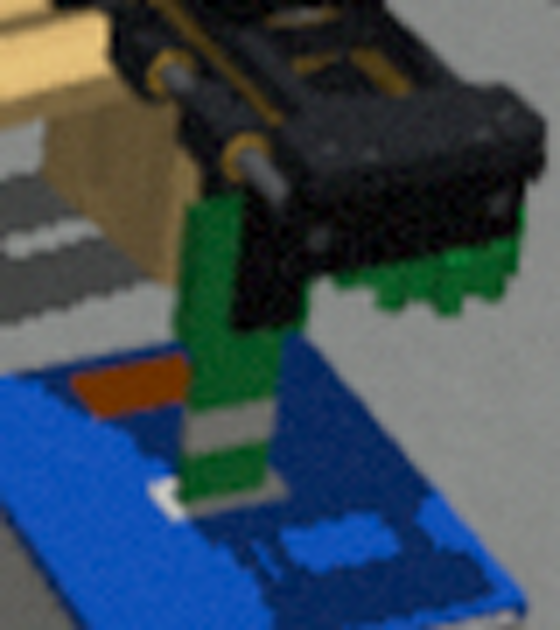

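Call:
arm_command(
  commands=[
    [0,[0,-0.0001,0.002],[0,0,0]],
    [0,[0,-0.0001,0.004],[0,0,0]],
    [0,[0,-0.0001,0.006],[0,0,0]],
    [0,[0,-0.0001,0.008],[0,0,0]],
    [0,[0,-0.0001,0.01],[0,0,0]],
    [0,[0,-0.0001,0.012],[0,0,0]],
    [0,[0,-0.0001,0.014],[0,0,0]],
    [0,[0,-0.0001,0.014],[0,0,0]],
    [0,[0,-0.0001,0.014],[0,0,0]],
    [0,[0,-0.0001,0.014],[0,0,0]],
  ],
)

```text
time: 17.43
ee_pos: [0.5757, 0.1279, 0.2283]
eef_rot: [0.782, 0.623, 0.0, 0.0]
ft_force: [-0.2, 0.9, -0.9]
width: 0.0134
```

```bash
python3 meas.py; ls pics | grep m_|tail -1; python3 -c "
from bench import read_state;print(read_state()['width'],read_state()['torque'])"
```

```text
17.4333 [0.5757149  0.12786993 0.2283359 ] [-0.19406017  0.94756258 -0.88220321]
m_1743.png
0.014039017344317692 [-0.04072497 -0.0604485  -0.09202157]Traceback (most recent call last):
  File "meas.py", line 10, in <module>
    r0=int(cross(g[195:220,322],195,450));print("rim far row",cross(g[195:220,322],195,450),tool(plane(w,(322,cross(g[195:220,322],195,450)),.098)))
TypeError: int() argument must be a string, a bytes-like object or a real number, not 'NoneType'
```

Forces are at noise level and the blade is about 19 mm in. Lowering the last stretch.

Call:
arm_command(
  commands=[
    [0,[0,0,0.002],[0,0,0]],
    [0,[0,0,0.004],[0,0,0]],
    [0,[0,0,0.006],[0,0,0]],
    [0,[0,0,0.008],[0,0,0]],
    [0,[0,0,0.01],[0,0,0]],
    [0,[0,0,0.012],[0,0,0]],
    [0,[0,0,0.014],[0,0,0]],
    [0,[0,0,0.0145],[0,0,0]],
    [0,[0,0,0.0145],[0,0,0]],
    [0,[0,0,0.0145],[0,0,0]],
  ],
)

```text
time: 18.32
ee_pos: [0.5757, 0.1279, 0.2137]
eef_rot: [0.782, 0.623, 0.0, 0.0]
ft_force: [-0.3, -0.3, 0.3]
width: 0.0139
```

```bash
python3 - <<'E'
from h import *
w=cam("wrist");cv2.imwrite("pics/w13.png",w["img"][:,:,::-1]);crop(w,(280,200,370,290),8,"pics/w13c.png")
s=cam("scene");crop(s,(340,160,460,270),6,"pics/s13.png")
t=cam("top");crop(t,(230,190,420,280),4,"pics/t13.png")
print(s["s"]["time"],s["s"]["ee_pos"],s["s"]["ft_force"],s["s"]["joint_vel"].round(3),s["s"]["width"])
x=np.array([np.cos(.2248),-np.sin(.2248),0]);y=np.array([np.sin(.2248),np.cos(.2248),0])
S=np.array([.5739,.1268,.098])
for a in(-1,1):
  print("slot top +-y",((proj(s,S+a*.015*y+.003*x)-[340,160]+.5)*6-.5).round(1),"band top",((proj(s,S+a*.015*y+.003*x+[0,0,.008])-[340,160]+.5)*6-.5).round(1))
E
```

```text
18.3667 [0.57569366 0.12791028 0.21383068] [ 0.23230302  0.31807316 -0.63697492] [ 0.001 -0.001 -0.002 -0.    -0.     0.     0.   ] 0.01358841978972934
slot top +-y [271.9 431.6] band top [273.8 415.2]
slot top +-y [341.4 416.6] band top [343.5 400.2]
```

View pics/s13.png

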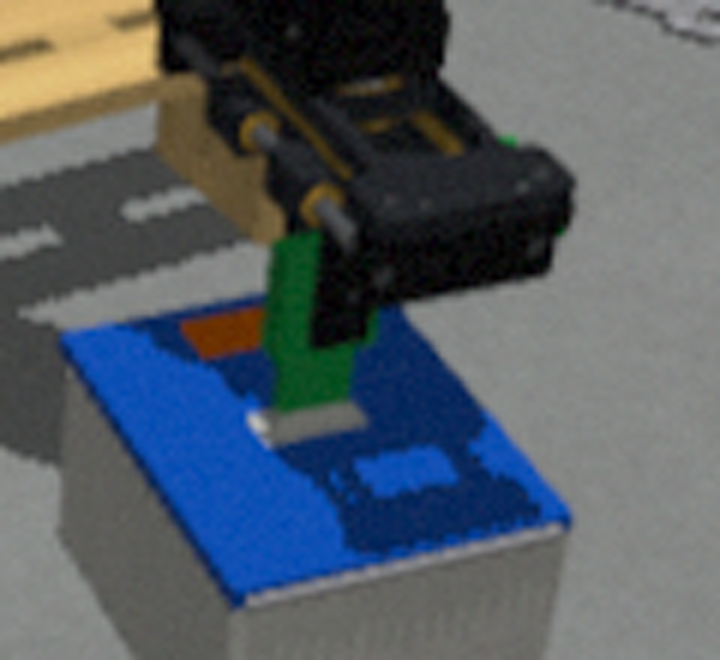

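View pics/w13c.png

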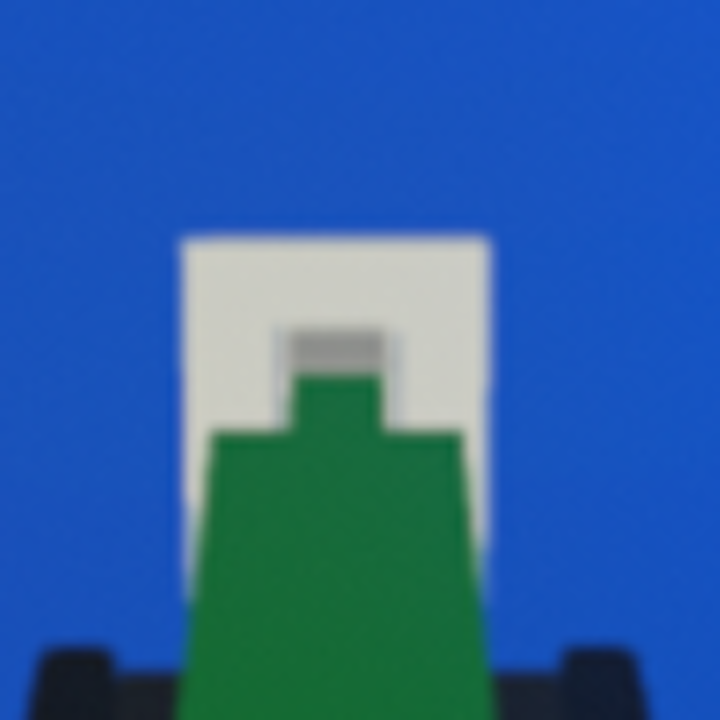

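View pics/t13.png

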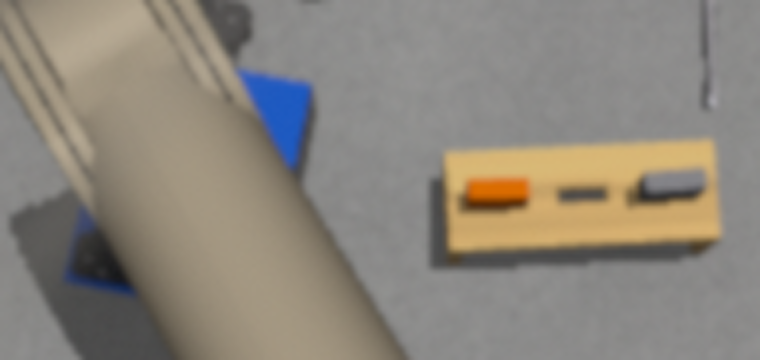

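```bash
python3 - <<'E'
from bench import *
print(close_job()); 
E
```

```text
the job is handed in; nothing more can be done
None
```

I pressed the blue guard down at its orange patch until it latched, then took the green flag from the small rack. I lowered its blade through the white-edged slot and handed the job in with the flag still held, at about 18.4 s of the 61 s. `close_job()` gives no verdict, so I don't know how it was judged.

**Last checks:**
- **Guard:** it lay flat in the pictures from the release onward. I couldn't read its angle directly.
- **Flag height:** from the arm's height, the middle of the band is about level with the guard top (98 mm). The scene camera puts it within about 1 mm of that.
- **Flag in the slot:** the blade is centred across the slot to within about 0.3 mm. Along the slot I estimate under 1 mm.
- **Grip:** the gripper is closed on the 14 mm handle at the 25 N setting. The flag did not slip, the arm was still and the wrist force was at noise level.
- **Other things:** the orange and grey flags are still in their rack slots. I touched nothing else, but I did not re-measure the other loose things.

**Disagreement:** the slot position I worked out in world coordinates and the wrist camera's view of blade against slot differed by about 2 mm. That is about the calibration error. I went by the camera view, and the blade went in without measurable resistance.

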